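Put the dough scraper away past the sprung hygiene flap

TASK

Take the wide dough scraper out of the wooden rest and put it away, handle up, in the steel hygiene holder: push its blade down past the spring flap, feel for the hidden slot inside while the blade keeps the flap open, and push the blade fully home in that slot, then let go. Be gentle: never press on the holder with more than about 30 N, and leave the narrow scraper and everything else where it is.

Things in the scene. Friction and masses are not known exactly. Their poses are not given: they have to be found in the camera images.
- scraper_grip (a point): Centre of the black bar handle of the wide scraper (210 to 340 g), which stands upright, handle up, in one of the two slots of the wooden rest. Handle 110 long (its own y) x 22 thick (its own x) x 30 high (z), with flat sides. Below it a plain steel blade 100 wide (y), 3 thick (x), reaching 84 below the handle's underside; the lower edge is 99 below this point. Either way round in the holder is right.
- scraper_edge (a point): Middle of the lower edge of the wide scraper's blade, 99 straight below scraper_grip; axes as there.
- palette_grip (a point): Centre of the narrow scraper's handle (dark wood, 36 long x 22 x 30 high; blade 50 wide, reaching 84 below the handle), which stands in the rest's other slot, 85 from the wide scraper. Leave it there.
- rest: Fixed wooden block with two slots for scrapers, 160 (x) x 130 (y) x 60 high; origin at the centre of its underside. Slots run along its y at x = +42.5 and -42.5, 5 wide, 40 deep (floor 20 above the table). Which scraper is in which slot varies.
- holder: Fixed steel box 100 (its x) x 150 (y) x 88 high (z); origin at the centre of its underside. In its top a mouth 42 (x) x 124 (y), shut by a flap; unseen inside, a sprung slippery plastic insert with the slot. Fully home, the blade's edge stands on the slot's floor 68 to 70 below the top face, the handle's underside about 15 above the top face. A blade standing on the insert is only 50 deep.
- holder_mouth (a point): Centre of the mouth, level with the top face of the holder; axes of the holder. The slot runs along y.
- flap (a joint): Angle of the polished aluminium flap (39 x 120 x 3), 2 below the top face: 0 shut, up to 1.45 swung down into the box. Hinged along y at x = +20.5 of the mouth, free edge at x = -19.5. A spring shuts it: 0.05 N m shut, 0.12 N m wide open, so the blade pushes it down with 1.5 to 6 N and is then leant on towards -x with about 3 N.
- insert_top (a point): Point of the insert's flat top, 50 under the mouth's centre. In the top is one slot along y, 4.8 wide, 18 deep, square-edged, open end to end. Its middle lies anywhere from -9 to +9 in x from this point, not measured: rest the blade lightly, slide in x until it drops and catches. Pressed down, the insert gives 2 N per mm after 1 to 2 N preload, for 7 mm, then is hard.
Things that resemble listed ones, but are neither listed nor needed, are in the scene too. What is shaped like the part that bears scraper_grip but blue is not meant. Leave any purple look-alike of the holder alone.

How it is judged:
By the outcome, as a careful person would: the job done as asked, in the order asked, and still so for the second after the job is handed in, with the robot touching nothing.
It also fails if it takes over 51 s, if anything falls off the work surface, if the arm or the gripper's body presses on something with over 40 N, if the wrist force passes 120 N, or if a joint passes its speed limit or range.

ROBOT

A 6-joint arm with a two-finger parallel gripper is mounted at the origin on the work surface. World frame = base frame: x ahead of the robot, y to its left, z up, the work surface at z = 0. Lengths are in mm, angles in rad, forces in N, time in s.
With the tool pointing down it reaches from about 300 to 775 mm from the base axis. Payload 14.6 kg.
Tool frame: the origin (TCP) lies on the centre line of the jaws, within the pads' length; the fingertips stand manip.tcp_to_tips ahead of it and the grasp point (between the pads) lies 5 mm behind it (manip.tcp_to_tips is the distance from the TCP to the fingertips, in mm); z points along the fingers, y is the direction in which the jaws open and shut (so a half turn about z gives the same grasp; the last joint's range is limited). The gripper opens to 94 mm and grips with 3 to 60 N. Pads are 16 mm wide; open, the fingers measure 119 mm over their backs; the gripper's body (75 mm by 177 mm) begins 78 mm behind the grasp point.
Start: joints at [-1.2, 0.3, 1.521, -0, 1.321, -0.067], TCP at [233.163, -498.121, 219.446] pointing down, gripper open.
Joint ranges: [-3.03, 3.03], [-0.79, 2.21], [0.23, 2.52], [-1.04, 4.18], [0, 3.07], [-2.55, 2.55]. Speed limits (rad/s): [2.22, 2.22, 2.57, 3.14, 3.14, 3.14].

INTERFACE

Orientations are given as [roll, pitch, yaw] about the fixed x, y, z axes, in that order (R = Rz(yaw) Ry(pitch) Rx(roll)).
In Python, from cell import manip, optics, workorder gives the robot as it stands. The module is installed in compiled form; this text tells all that it offers.
- The arm moves only by the tool jog_arm, never from a script. Its argument "deltas" is text: rows parted by semicolons, each of 5 numbers parted by spaces: the shift along the tool's x, y, z in mm, then the turn about the tool's z in rad, then the finger opening in mm, from 0 to 94. In form: tx ty tz twist grip; .... A call has exactly 10 rows; each row is the pose to reach, as a shift and turn from the pose commanded when the call began, along the tool's axes at that moment; what a row does not reach only later rows make up. A row lasts 1/8 s, in which the tool goes at most 62.5 mm and 10.7 degrees, less where a joint would pass 70% of its speed; a pose out of reach is approached as far as the arm can. A call with a gripper value outside its range is refused whole. The fingers move at their own pace and stop on an object; "squeeze" is the grip in N (left out, the last holds). Time passes only in rows, so rows that repeat a pose let the fingers close, or fill a call up. It gives the time, the measured TCP pose, the force and the opening at its end, in the units of the state.
- manip.read_state(): the state, without advancing time (a new reading comes with each control period).
- optics.camera(name): name is "scene" or "top" or "wrist"; returns (picture, depth): 480x640x3 uint8, red, green, blue; 480x640 float32, mm along the optical axis (not along the pixel's ray), 0 where there is no reading.
- optics.get_calibration(name): a dict with "intrinsics" (3x3 intrinsics, pixels), "R" (3x3) and "t" (3): a world point X has camera coordinates R X + t; the wrist camera has in their place "hand_eye" (4x4, takes a point from camera to tool coordinates, whose origin is the TCP and whose axes are the flange's). Camera axes: x right, y down, z forward; pixel columns grow to the right and rows downward; lengths in mm; the calibration is good to about 2 mm. The wrist camera is an equidistant fisheye: a pixel r from the principal point sees the ray r / f radians off the axis. A picture is of the moment at which its call begins: read the wrist's pose just before it. get_calibration takes no time and is no camera call.
- workorder.sign_off(): hands the job in, once; it reports no verdict.
The state is a dict: "clock": time; "joints": joint angles; "qd": joint speeds; "effort": joint torques, N m; "eef_pos": TCP position; "eef_rot": TCP orientation; "wrist_force": force on the tool from outside, world axes, zero at the start; "moment": the same for the moment, N m; "finger_gap": finger opening in mm.
Only numpy, scipy, OpenCV 4.12 (cv2) and the standard library are available. Lean on these libraries where they do the work, as an engineer would, in place of code of your own. Each camera call takes 0.05 s, during which the arm holds its last target.

## Working session

There is one attempt and no reset: what is moved stays moved. The work goes in short steps, Python scripts to look and compute and a tool call to move; the robot and the scene stay as the last step left them, time stands still between calls to the robot, and variables do not carry over. Pictures are saved under pics/ and viewed, and the job is handed in when it is done.

Besides the shell and the picture viewer there is one more tool, called after "Emit:" as name(argument=value, ...), one argument or row to a line, values as JSON. jog_arm: Moves the arm, as the interface text tells. Its arguments: {"type":"object","properties":{"deltas":{"type":"string"},"squeeze":{"type":"number"}},"required":["deltas"]}

```bash
mkdir -p pics; python3 - <<'E'
from cell import manip, optics, workorder
import cv2, numpy as np
s=manip.read_state(); print(s); print(manip.tcp_to_tips)
for n in ("scene","top"):
    p,d=optics.camera(n); cv2.imwrite(f"pics/{n}0.png",p[:,:,::-1]); np.savez(f"{n}0.npz",p=p,d=d)
    print(n,optics.get_calibration(n))
print(optics.get_calibration("wrist"))
E
```

```text
{'clock': 0.0, 'joints': array([-1.19959755e+00,  3.00450947e-01,  1.52162032e+00, -4.05228012e-06,
        1.32068366e+00, -6.66212239e-02]), 'qd': array([ 3.72494146e-04,  6.88164518e-05, -6.51762276e-04,  3.79591368e-05,
        1.33763022e-03,  2.49193949e-04]), 'effort': array([ 5.19327496e-04, -5.31811953e+01, -3.52741134e+01,  7.08593940e-02,
        2.43858341e-02, -8.56647557e-05]), 'eef_pos': array([ 233.07313937, -497.88787592,  218.88077507]), 'eef_rot': array([-3.14043270e+00, -7.34582658e-05,  4.37820965e-01]), 'wrist_force': array([-0.01820854, -0.66861718,  0.07905416]), 'moment': array([ 0.00755154,  0.01122051, -0.0391716 ]), 'finger_gap': 94.21163802211296}
14.0
scene {'intrinsics': array([[526.70314369,   0.        , 322.44468768],
       [  0.        , 526.70314369, 237.18121165],
       [  0.        ,   0.        ,   1.        ]]), 'R': array([[ 0.74305763,  0.66896064,  0.01889501],
       [ 0.48886085, -0.52329449, -0.69798133],
       [-0.45703439,  0.52787739, -0.71586663]]), 't': array([-457.67708817,  -81.79435934, 1218.06586388])}
top {'intrinsics': array
[... 183 characters left out ...]
4418, -0.00370826],
       [-0.99648374, -0.02603615, -0.07963835],
       [ 0.07951346,  0.00579887, -0.99681693]]), 't': array([ 126.87556742,  490.4700901 , 1342.18828257])}
{'intrinsics': array([[371.64829954,   0.        , 317.04455351],
       [  0.        , 371.64829954, 244.87114028],
       [  0.        ,   0.        ,   1.        ]]), 'hand_eye': array([[ 3.33192255e-04, -9.65290987e-01, -2.61176566e-01,
         7.65086326e+01],
       [ 9.99999943e-01,  3.38068372e-04,  2.62576524e-05,
        -4.95899296e-01],
       [ 6.29492613e-05, -2.61176560e-01,  9.65291044e-01,
        -1.64772488e+02],
       [ 0.00000000e+00,  0.00000000e+00,  0.00000000e+00,
         1.00000000e+00]])}
```

View pics/scene0.png

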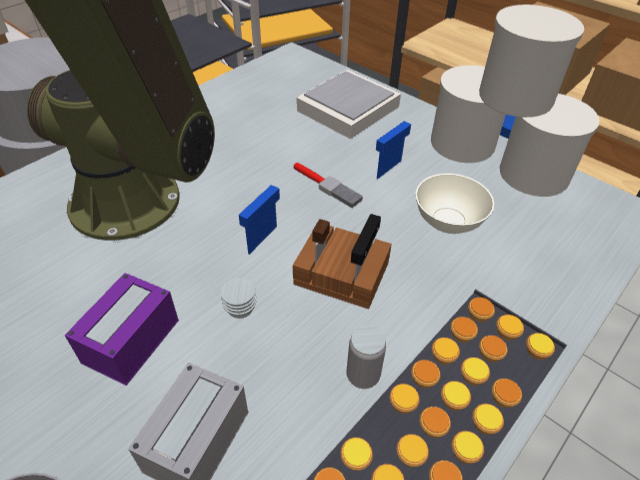

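View pics/top0.png

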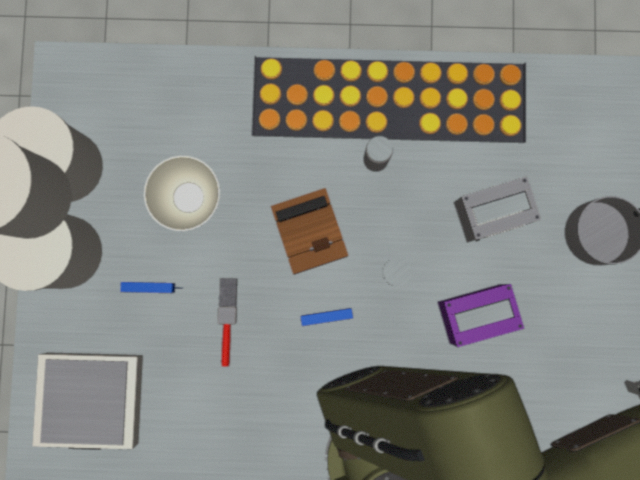

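The scene picture shows the black bar handle in the rest at about (367,240), the narrow brown one at (321,231), the steel holder at (190,415) and the purple look-alike at (122,325). In the top view these are at (302,208), (320,244), (503,207) and (482,315).

What could be taken for the wide scraper: the black bar (302,208), blue (148,287), blue (327,317), brown narrow (320,244). By the description I choose the black bar, and I'll check it in crops.

```bash
python3 - <<'E'
import cv2, numpy as np
p=cv2.imread("pics/top0.png")
cv2.imwrite("pics/c_rest.png",cv2.resize(p[180:280,260:360],None,fx=6,fy=6,interpolation=cv2.INTER_CUBIC))
cv2.imwrite("pics/c_hold.png",cv2.resize(p[165:255,445:555],None,fx=6,fy=6,interpolation=cv2.INTER_CUBIC))
E
```

```text
(no output)
```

View pics/c_rest.png

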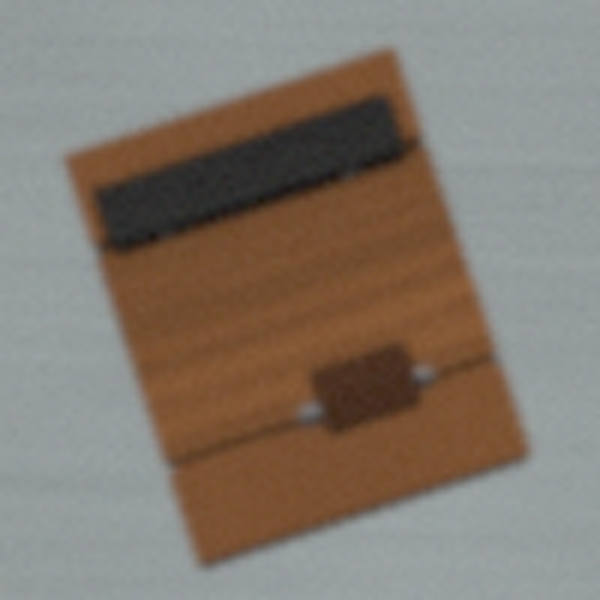

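View pics/c_hold.png

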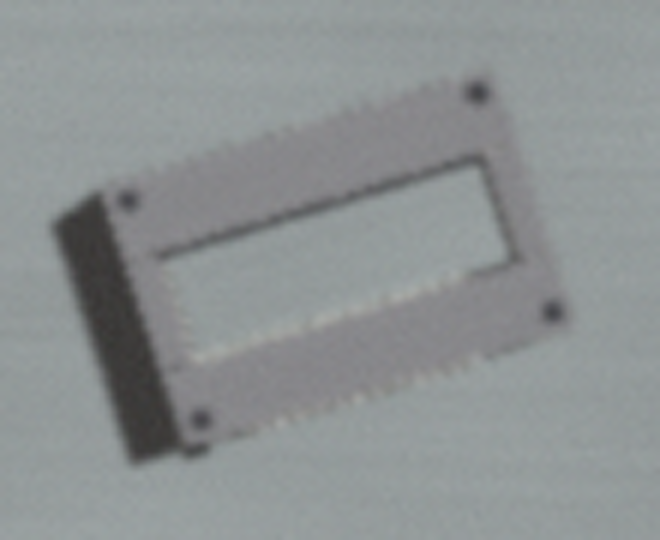

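The crops show the black bar handle (wide scraper) in the upper slot and the narrow brown scraper with its visible steel in the lower slot. The holder is steel with its mouth centred at crop (339,257). The hinge side isn't clear yet. Next I'll work out the poses.

```bash
cat > h.py <<'E'
import numpy as np, cv2
from cell import manip, optics
def ray_plane(name,uv,z):
    c=optics.get_calibration(name);K=c["intrinsics"];R=c["R"];t=c["t"]
    C=-R.T@t; d=R.T@np.linalg.inv(K)@np.array([uv[0],uv[1],1.])
    return C+d*(z-C[2])/d[2]
def proj(name,X):
    c=optics.get_calibration(name);q=c["R"]@np.asarray(X,float)+c["t"];q=c["intrinsics"]@q;return q[:2]/q[2]
E
python3 - <<'E'
from h import *
def cr(p,o,s=6): return ((p[0]+.5)/s-.5+o[0],(p[1]+.5)/s-.5+o[1])
np.set_printoptions(precision=1,suppress=True)
def show(n,pts,o,z):
    P=np.array([ray_plane("top",cr(p,o),z) for p in pts])
    print(n,P[:,:2].tolist(),"c",P.mean(0))
    for i in range(4):
        d=P[(i+1)%4]-P[i]; print("  len %.1f ang %.3f"%(np.hypot(*d[:2]),np.arctan2(d[1],d[0])))
show("handle",[(97,190),(382,95),(402,150),(113,246)],(260,180),134)
show("rest",[(66,157),(392,47),(530,455),(204,566)],(260,180),60)
show("narrow",[(312,370),(404,345),(418,402),(332,430)],(260,180),134)
show("screws",[(128,200),(477,92),(553,312),(201,419)],(445,165),88)
show("mouth",[(160,258),(480,157),(520,258),(195,362)],(445,165),88)
d=np.load("top0.npz")["d"]
c=optics.get_calibration("top")
for uv in [(302,208),(603,230),(378,152),(503,207),(482,315),(320,244),(397,272),(290,225)]:
    z=d[uv[1],uv[0]];X=c["R"].T@(np.linalg.inv(c["intrinsics"])@np.array([uv[0],uv[1],1])*z-c["t"]);print(uv,X)
E
```

```text
handle [[540.618834855762, 246.06237202837593], [576.8015819038977, 147.0999671367419], [557.5170213750571, 139.5669661859764], [521.0265681303233, 239.807741638384]] c [549.  193.1 134. ]
  len 105.4 ang -1.220
  len 20.7 ang -2.769
  len 106.7 ang 1.920
  len 20.6 ang 0.309
rest [[562.3063123345954, 264.79129786616954], [606.7300227567558, 144.76916932451059], [455.94496935157645, 89.82599811415793], [411.88162190325016, 208.8456414598826]] c [509.2 177.1  60. ]
  len 128.0 ang -1.216
  len 160.5 ang -2.792
  len 126.9 ang 1.925
  len 160.5 ang 0.356
narrow [[479.3117151357531, 168.9304292700952], [488.90556740276156, 137.06227789113228], [469.0851641110743, 131.65758393341332], [458.52021027192274, 161.36719268165703]] c [474.  149.8 134. ]
  len 33.3 ang -1.278
  len 20.5 ang -2.875
  len 31.5 ang 1.912
  len 22.1 ang 0.349
screws [[586.6653240153569, -163.7018013942985], [629.6755108389323, -290.4310564381756], [549.6523308149239, -317.9430430494544], [507.356316322285, -190.70408438907032]] c [ 568.3 -240.7   88. ]
  len 133.8 ang -1.244
  len 84.6 ang -2.810
  len 134.1 ang 1.892
  len 83.8 ang 0.328
mouth [[565.7031270643052, -175.47423609316382], [605.7662289725138, -291.5200491482096], [569.085370815365, -306.01579134607493], [528.044794260045, -188.40648213688706]] c [ 567.1 -240.4   88. ]
  len 122.8 ang -1.238
  len 39.4 ang -2.765
  len 124.6 ang 1.907
  len 39.8 ang 0.331
(302, 208) [549.4 191.2 130.3]
(603, 230) [ 533.3 -499.3    5.7]
(378, 152) [677.3  32.1 114.2]
(503, 207) [ 568.9 -244.9   86.9]
(482, 315) [ 333.7 -199.9   89. ]
(320, 244) [474.  151.2 134. ]
(397, 272) [422.3 -20.1  54. ]
(290, 225) [519.9 219.9  63.9]
```

Emit:
jog_arm(
  deltas="20 -5 2 -0.1 94; 70 -15 2 -0.25 94; 130 -29 4 -0.43 94; 190 -42 6 -0.61 94; 250 -55 8 -0.79 94; 310 -68 10 -0.97 94; 360 -79 10 -1.15 94; 400 -88 10 -1.33 94; 412 -91 10 -1.46 94; 412 -91 10 -1.46 94",
)

```text
clock: 1.35
eef_pos: [568.0, -240.4, 208.8]
eef_rot: [-3.141, -0.001, 1.898]
wrist_force: [0.4, -0.2, -0.1]
finger_gap: 93.7
```

```bash
python3 - <<'E'
from h import *
s=manip.read_state();print(s["clock"],s["eef_pos"],s["eef_rot"],s["joints"])
p,d=optics.camera("wrist");cv2.imwrite("pics/w1.png",p[:,:,::-1]);np.savez("w1.npz",p=p,d=d,pos=s["eef_pos"],rot=s["eef_rot"])
E
```

```text
1.35 [ 567.98996522 -240.38448196  208.8097764 ] [-3.14089625e+00 -7.08518937e-04  1.89825226e+00] [-4.59741396e-01  4.58349168e-01  1.32917443e+00  6.93842425e-06
  1.35506250e+00 -7.87199070e-01]
```

View pics/w1.png

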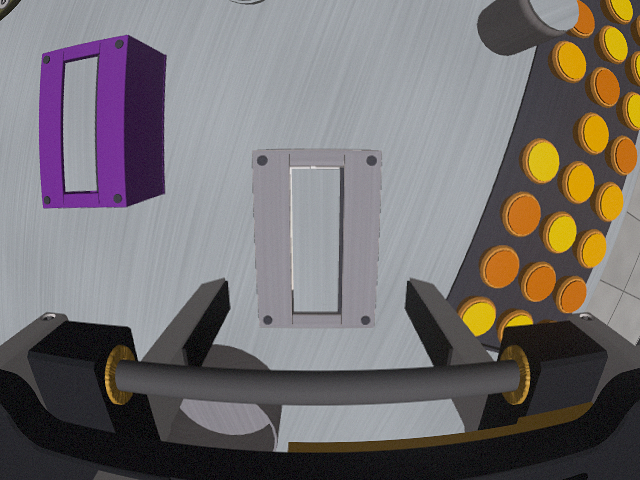

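The wrist view shows the steel holder at (317,240), well centred between the jaws, with the mouth corners near (291,167), (342,167), (339,313) and (292,313).

```bash
cat >> h.py <<'E'
from scipy.spatial.transform import Rotation as Ro
def wray(uv,pos,rot,z):
    c=optics.get_calibration("wrist");K=c["intrinsics"];H=c["hand_eye"]
    x=(uv[0]-K[0,2])/K[0,0];y=(uv[1]-K[1,2])/K[1,1];r=np.hypot(x,y)
    d=np.array([np.sin(r)*x/r,np.sin(r)*y/r,np.cos(r)]) if r>0 else np.array([0,0,1.])
    R=Ro.from_euler('xyz',rot).as_matrix()
    C=R@H[:3,3]+pos; d=R@H[:3,:3]@d
    return C+d*(z-C[2])/d[2]
E
python3 - <<'E'
from h import *
p=cv2.imread("pics/w1.png")[140:340,240:395]
cv2.imwrite("pics/c_w1.png",cv2.resize(p,None,fx=3,fy=3,interpolation=cv2.INTER_CUBIC))
z=np.load("w1.npz")
s=[wray(u,z["pos"],z["rot"],88) for u in [(262,160),(371,160),(365,320),(267,320)]]
print(np.round(s,1),np.mean(s,0)); 
for i in range(4): d=s[(i+1)%4]-s[i];print(np.hypot(*d[:2]),np.arctan2(d[1],d[0]))
E
```

```text
[[ 507.  -190.6   88. ]
 [ 586.2 -163.7   88. ]
 [ 629.2 -290.9   88. ]
 [ 549.5 -318.1   88. ]] [ 567.97866192 -240.83263039   88.        ]
83.67744586717356 0.32760412472684036
134.29738906113585 -1.244558721550797
84.23110706354153 -2.812782994777997
134.4008284937676 1.892915934539757
```

View pics/c_w1.png

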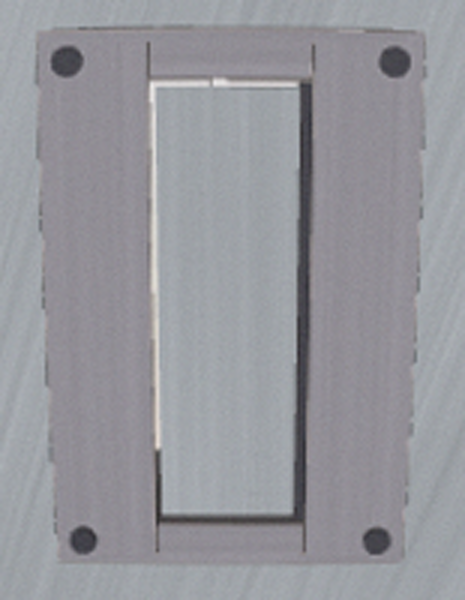

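Emit:
jog_arm(
  deltas="20 6 0 0 60; 65 19 0 0 60; 120 35 0 0 60; 180 53 0 -0.01 60; 240 70 0 -0.02 60; 300 88 0 -0.02 60; 355 104 0 -0.02 60; 400 117 0 -0.02 60; 416 121 0 -0.025 60; 416 121 0 -0.025 60",
)

```text
clock: 2.65
eef_pos: [548.3, 191.9, 209.5]
eef_rot: [-3.142, 0.0, 1.923]
wrist_force: [0.8, -1.0, 0.5]
finger_gap: 60.3
```

```bash
python3 - <<'E'
from h import *
s=manip.read_state();print(s["clock"],s["eef_pos"],s["eef_rot"],s["qd"])
p,d=optics.camera("wrist");cv2.imwrite("pics/w2.png",p[:,:,::-1]);np.savez("w2.npz",p=p,d=d,pos=s["eef_pos"],rot=s["eef_rot"])
E
```

```text
2.65 [548.27442057 191.94781638 209.48128231] [-3.14155843e+00  9.88038428e-05  1.92295591e+00] [-0.04060382 -0.00423279  0.00486531 -0.00589059 -0.00134966 -0.01863213]
```

View pics/w2.png

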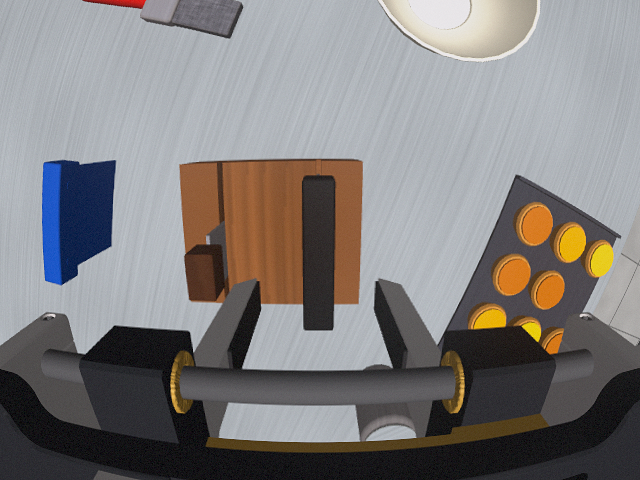

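The wrist view shows the black bar upright between the jaws, top corners at about (303,177), (335,177), (333,330) and (304,330). The narrow brown scraper is clear at (205,270).

```bash
python3 - <<'E'
from h import *
p=cv2.imread("pics/w2.png")[160:340,270:370]
cv2.imwrite("pics/c_w2.png",cv2.resize(p,None,fx=4,fy=3.3,interpolation=cv2.INTER_CUBIC))
z=np.load("w2.npz")
s=[wray(u,z["pos"],z["rot"],134) for u in [(303,177),(335,177),(333,330),(304,330)]]
print(np.round(s,1),np.mean(s,0)); 
for i in range(4): d=s[(i+1)%4]-s[i];print(np.hypot(*d[:2]),np.arctan2(d[1],d[0]))
print(manip.read_state()["eef_pos"])
E
```

```text
[[520.8 242.3 134. ]
 [540.1 249.5 134. ]
 [578.  146.7 134. ]
 [558.2 139.4 134. ]] [549.2693546  194.45391548 134.        ]
20.652006152798506 0.3531776931883018
109.55973036243297 -1.2180841898908008
21.10607060620408 -2.7895010608478064
109.53795954990296 1.9193631981670665
[548.52589563 191.02975243 209.47695692]
```

View pics/c_w2.png

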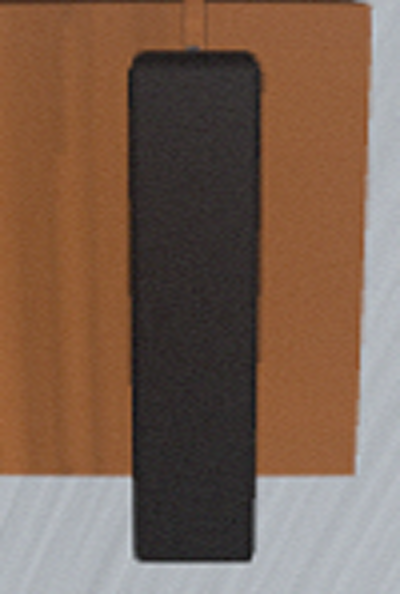

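Emit:
jog_arm(
  deltas="2 1.5 15 0 60; 2.4 1.6 40 0 60; 2.4 1.6 65 0 60; 2.4 1.6 82 0 60; 2.4 1.6 92 0 60; 2.4 1.6 95.5 0 60; 2.4 1.6 95.5 0 30; 2.4 1.6 95.5 0 20; 2.4 1.6 95.5 0 15; 2.4 1.6 95.5 0 10",
  squeeze=40,
)

```text
clock: 3.95
eef_pos: [549.4, 194.6, 114.2]
eef_rot: [3.141, 0.0, 1.923]
wrist_force: [0.5, -0.0, -0.4]
finger_gap: 23.1
```

```bash
python3 - <<'E'
from h import *
s=manip.read_state();print(s)
E
```

```text
{'clock': 3.95, 'joints': array([ 2.77615730e-01,  4.75426249e-01,  1.53522270e+00,  6.07215084e-06,
        1.13064462e+00, -7.44113062e-02]), 'qd': array([-0.00083896,  0.00449044,  0.00120391, -0.00101931,  0.00137377,
        0.00117789]), 'effort': array([ 8.55497201e-03, -5.98909879e+01, -3.26000619e+01,  7.47911213e-02,
       -1.01734442e-01, -7.05695020e-04]), 'eef_pos': array([549.42489626, 194.63079107, 114.16510606]), 'eef_rot': array([3.14129399e+00, 1.67555323e-05, 1.92282077e+00]), 'wrist_force': array([ 0.47860671, -0.00726108, -0.40565086]), 'moment': array([-0.01304038, -0.06135937,  0.01757584]), 'finger_gap': 23.054024878801222}
```

Emit:
jog_arm(
  deltas="0 0 0 0 10; 0 0 0 0 10; 0 0 -3 0 10; 0 0 -10 0 10; 0 0 -25 0 10; 0 0 -45 0 10; 0 0 -70 0 10; 0 0 -95 0 10; 0 0 -110 0 10; 0 0 -115 0 10",
  squeeze=40,
)

```text
clock: 5.2
eef_pos: [549.5, 194.6, 229.9]
eef_rot: [3.14, 0.0, 1.923]
wrist_force: [0.4, -0.4, -3.1]
finger_gap: 22.1
```

```bash
python3 - <<'E'
from h import *
s=manip.read_state();print(s["eef_pos"],s["moment"],s["wrist_force"],s["finger_gap"])
p,d=optics.camera("wrist");cv2.imwrite("pics/w3.png",p[:,:,::-1])
p,d=optics.camera("scene");cv2.imwrite("pics/s3.png",cv2.resize(p[100:320,230:460,::-1],None,fx=2.6,fy=2.6))
E
```

```text
[549.51874446 194.62063296 229.93119787] [-0.00247121 -0.06798197  0.00867837] [ 0.3771536  -0.40771046 -3.14229361] 22.095193882099093
```

View pics/w3.png

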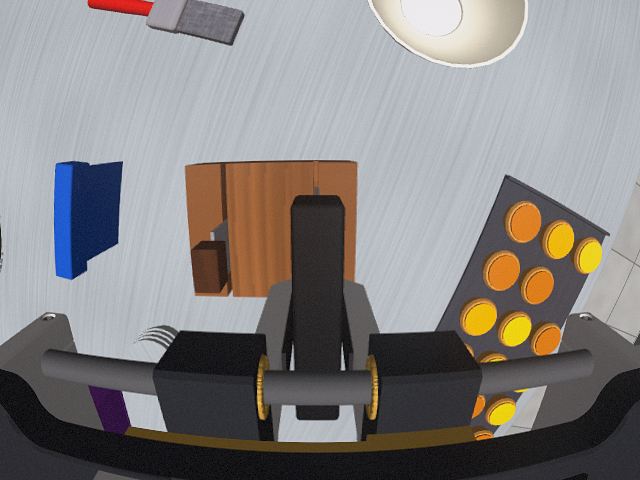

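View pics/s3.png

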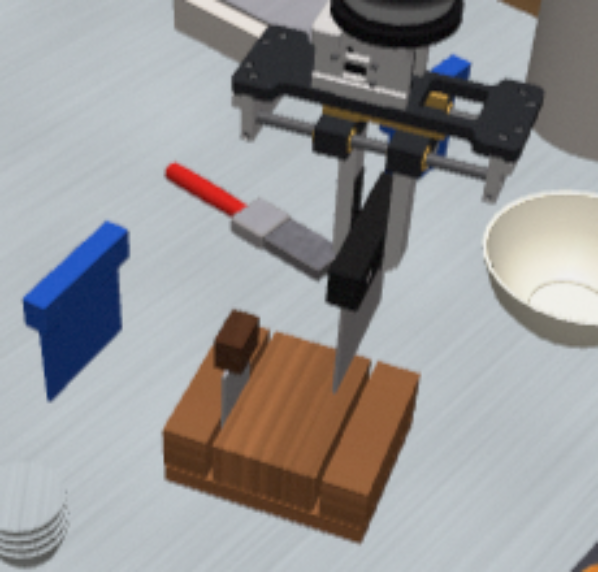

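The blade is free and hangs straight, and the narrow scraper is undisturbed in the rest at crop (236,340). Next is the carry over to the holder.

Emit:
jog_arm(
  deltas="-15 -5 0 0 10; -55 -18 0 0 10; -110 -35 0 0.01 10; -170 -54 0 0.01 10; -230 -74 0 0.02 10; -290 -93 0 0.02 10; -345 -110 0 0.025 10; -390 -125 0 0.025 10; -411 -131.5 0 0.025 10; -415 -132.8 0 0.025 10",
)

```text
clock: 6.55
eef_pos: [567.3, -241.7, 228.3]
eef_rot: [-3.141, -0.001, 1.896]
wrist_force: [0.2, 0.5, -2.5]
finger_gap: 21.9
```

```bash
python3 - <<'E'
from h import *
s=manip.read_state();print(s["eef_pos"],s["eef_rot"],s["moment"],s["wrist_force"],s["finger_gap"])
p,d=optics.camera("wrist");cv2.imwrite("pics/w4.png",p[:,:,::-1])
p,d=optics.camera("scene");cv2.imwrite("pics/s4.png",cv2.resize(p[250:480,90:330,::-1],None,fx=2.5,fy=2.5))
s=manip.read_state();print(s["eef_pos"],s["eef_rot"],s["moment"],s["wrist_force"],s["finger_gap"])
E
```

```text
[ 567.32265257 -241.65196544  228.25698693] [-3.14086815e+00 -8.24064881e-04  1.89635750e+00] [ 0.00697774 -0.12338767 -0.03623882] [ 0.17416325  0.49543891 -2.49946908] 21.87677654695927
[ 567.73404846 -240.08465418  228.67015676] [-3.14131413e+00 -6.10121431e-04  1.89816388e+00] [ 0.01488722 -0.0906956   0.03241875] [ 0.03609519 -0.31964464 -3.72753998] 21.537177542799597
```

View pics/w4.png

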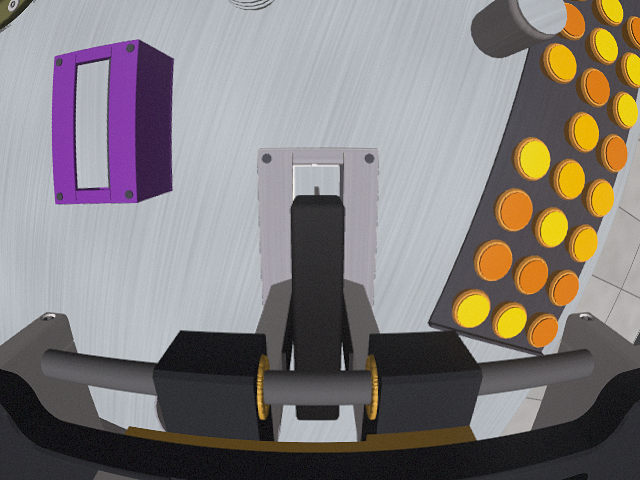

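View pics/s4.png

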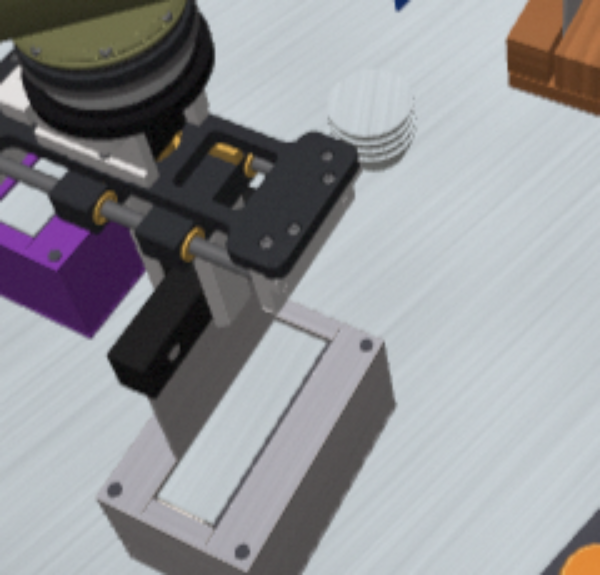

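The blade hangs centred over the mouth, with its tip visible at (317,190) between the mouth's edges at 293 and 342. Next I'll push down through the flap and read the side force to find the hinge side.

Emit:
jog_arm(
  deltas="0 0 12 0 10; 0 0 25 0 10; 0 0 36 0 10; 0 0 44 0 10; 0 0 49 0 10; 0 0 53 0 10; 0 0 57 0 10; 0 0 61 0 10; 0 0 64 0 10; 0 0 66 0 10",
)

```text
clock: 7.9
eef_pos: [567.7, -240.8, 162.8]
eef_rot: [-3.141, -0.0, 1.898]
wrist_force: [-1.0, -0.5, 0.3]
finger_gap: 22.0
```

```bash
cat > st.py <<'E'
from h import *
s=manip.read_state()
f=s["wrist_force"];a=.327
dx=s["eef_pos"][0]-568; dy=s["eef_pos"][1]+240.8
c,n=np.cos(a),np.sin(a)
print("t %.2f hx %.2f hy %.2f z %.2f edge_depth %.2f | fx %.2f fy %.2f fz %.2f | rot"%(s["clock"],c*dx+n*dy,-n*dx+c*dy,s["eef_pos"][2],88-(s["eef_pos"][2]-94),c*f[0]+n*f[1],-n*f[0]+c*f[1],f[2]),np.round(s["eef_rot"],4),"M",np.round(s["moment"],3),"gap %.2f"%s["finger_gap"])
E
python3 st.py
```

```text
t 7.90 hx -0.32 hy 0.07 z 162.76 edge_depth 19.24 | fx -1.08 fy -0.14 fz 0.28 | rot [-3.1413e+00 -1.0000e-04  1.8977e+00] M [-0.158  0.203 -0.013] gap 22.03
```

Upward force of about 3.3 N from the flap and −x lean confirm it is opening, hinge at my +x. I'll go deeper and shift to one end of the search range.

Emit:
jog_arm(
  deltas="0 0 5 0 10; 0 0 10 0 10; 0 -1 15 0 10; 0 -3 19 0 10; 0 -5 22 0 10; 0 -7 24 0 10; 0 -9 25 0 10; 0 -10 26 0 10; 0 -10 26 0 10; 0 -10 26 0 10",
)

```text
clock: 9.15
eef_pos: [558.2, -244.0, 136.9]
eef_rot: [-3.141, -0.0, 1.898]
wrist_force: [-3.0, -1.0, -4.0]
finger_gap: 21.8
```

```bash
python3 st.py
```

```text
t 9.15 hx -10.27 hy 0.09 z 136.89 edge_depth 45.11 | fx -3.18 fy 0.07 fz -3.99 | rot [-3.1413e+00 -1.0000e-04  1.8978e+00] M [-0.362  0.659 -0.026] gap 21.82
```

Emit:
jog_arm(
  deltas="0 0 1 0 10; 0 0 2 0 10; 0 0 3 0 10; 0 0 3.5 0 10; 0 0 4 0 10; 0 0 4.5 0 10; 0 0 5 0 10; 0 0 5.5 0 10; 0 0 6 0 10; 0 0 6 0 10",
)

```text
clock: 10.4
eef_pos: [558.4, -244.0, 131.1]
eef_rot: [3.141, 0.0, 1.898]
wrist_force: [-2.5, -1.1, 1.6]
finger_gap: 21.4
```

```bash
python3 st.py
```

```text
t 10.40 hx -10.13 hy 0.07 z 131.11 edge_depth 50.89 | fx -2.72 fy -0.26 fz 1.57 | rot [3.1414e+00 2.0000e-04 1.8978e+00] M [-0.15   0.619  0.017] gap 21.38
```

Emit:
jog_arm(
  deltas="0 0.4 0 0 10; 0 0.8 0 0 10; 0 1.2 0 0 10; 0 1.6 0 0 10; 0 2 0 0 10; 0 2.4 0 0 10; 0 2.7 0 0 10; 0 3 0 0 10; 0 3 0 0 10; 0 3 0 0 10",
)

```text
clock: 11.65
eef_pos: [560.8, -243.1, 130.7]
eef_rot: [-3.141, -0.0, 1.898]
wrist_force: [-5.4, -1.5, -0.3]
finger_gap: 21.6
```

```bash
python3 st.py
```

```text
t 11.65 hx -7.58 hy 0.11 z 130.67 edge_depth 51.33 | fx -5.55 fy 0.30 fz -0.34 | rot [-3.1405e+00 -4.0000e-04  1.8977e+00] M [-0.483  1.27  -0.011] gap 21.57
```

Emit:
jog_arm(
  deltas="0 0.3 0 0 10; 0 0.6 0 0 10; 0 0.9 0 0 10; 0 1.2 0 0 10; 0 1.5 0 0 10; 0 1.8 0 0 10; 0 2 0 0 10; 0 2 0 0 10; 0 2 0 0 10; 0 2 0 0 10",
)

```text
clock: 12.9
eef_pos: [562.7, -242.5, 130.7]
eef_rot: [-3.141, -0.0, 1.898]
wrist_force: [-5.8, -0.5, 0.2]
finger_gap: 21.7
```

```bash
python3 st.py;python3 st.py
```

```text
t 12.90 hx -5.51 hy 0.12 z 130.69 edge_depth 51.31 | fx -5.63 fy 1.37 fz 0.15 | rot [-3.1406e+00 -3.0000e-04  1.8978e+00] M [-0.517  1.198 -0.016] gap 21.69
t 12.90 hx -5.51 hy 0.12 z 130.69 edge_depth 51.31 | fx -5.63 fy 1.37 fz 0.15 | rot [-3.1406e+00 -3.0000e-04  1.8978e+00] M [-0.517  1.198 -0.016] gap 21.69
```

Emit:
jog_arm(
  deltas="0 0.3 0 0 10; 0 0.6 0 0 10; 0 0.9 0 0 10; 0 1.2 0 0 10; 0 1.5 0 0 10; 0 1.8 0 0 10; 0 2.1 0 0 10; 0 2.4 0 0 10; 0 2.7 0 0 10; 0 3 0 0 10",
)

```text
clock: 14.15
eef_pos: [565.7, -241.4, 130.9]
eef_rot: [-3.141, -0.0, 1.898]
wrist_force: [-5.4, -0.2, -4.6]
finger_gap: 21.7
```

```bash
python3 st.py
```

```text
t 14.15 hx -2.32 hy 0.17 z 130.87 edge_depth 51.13 | fx -5.15 fy 1.55 fz -4.56 | rot [-3.1411e+00 -2.0000e-04  1.8977e+00] M [-0.438  1.348 -0.026] gap 21.65
```

fz is back to the free value of about −4.5 N, so the insert has risen around the blade. I'll test this by going a little deeper at this x.

Emit:
jog_arm(
  deltas="0 0 0 0 10; 0 0 0 0 10; 0 0 0.5 0 10; 0 0 1 0 10; 0 0 1.5 0 10; 0 0 2 0 10; 0 0 2.5 0 10; 0 0 3 0 10; 0 0 3 0 10; 0 0 3 0 10",
)

```text
clock: 15.4
eef_pos: [565.8, -241.6, 128.2]
eef_rot: [-3.141, 0.0, 1.898]
wrist_force: [-5.3, -2.6, -2.4]
finger_gap: 21.8
```

```bash
python3 st.py
```

```text
t 15.40 hx -2.31 hy -0.04 z 128.24 edge_depth 53.76 | fx -5.82 fy -0.74 fz -2.42 | rot [-3.1414e+00  3.0000e-04  1.8978e+00] M [-0.493  1.356 -0.036] gap 21.78
```

It went 2.6 mm deeper with little extra force, so the blade is in the slot, lightly touching the +x wall. I'll ease back 0.5 mm and go down.

Emit:
jog_arm(
  deltas="0 -0.3 0 0 10; 0 -0.5 1 0 10; 0 -0.5 2.5 0 10; 0 -0.5 4 0 10; 0 -0.5 5.5 0 10; 0 -0.5 7 0 10; 0 -0.5 8.5 0 10; 0 -0.5 10 0 10; 0 -0.5 10 0 10; 0 -0.5 10 0 10",
)

```text
clock: 16.65
eef_pos: [565.3, -241.5, 117.8]
eef_rot: [-3.141, -0.0, 1.898]
wrist_force: [-3.4, -1.2, -4.5]
finger_gap: 21.8
```

```bash
python3 st.py
```

```text
t 16.65 hx -2.75 hy 0.16 z 117.77 edge_depth 64.23 | fx -3.59 fy -0.07 fz -4.47 | rot [-3.1414e+00 -2.0000e-04  1.8977e+00] M [-0.376  0.726 -0.05 ] gap 21.84
```

Emit:
jog_arm(
  deltas="0 0 0.5 0 10; 0 0 1 0 10; 0 0 1.5 0 10; 0 0 2 0 10; 0 0 2.5 0 10; 0 0 3 0 10; 0 0 3.5 0 10; 0 0 4 0 10; 0 0 4 0 10; 0 0 4 0 10",
)

```text
clock: 17.9
eef_pos: [565.4, -241.6, 114.0]
eef_rot: [3.142, 0.0, 1.898]
wrist_force: [-4.1, -1.9, -1.9]
finger_gap: 21.5
```

```bash
python3 st.py
```

```text
t 17.90 hx -2.68 hy 0.11 z 113.96 edge_depth 68.04 | fx -4.53 fy -0.46 fz -1.85 | rot [3.1416 0.     1.8978] M [-0.361  0.846 -0.047] gap 21.48
```

Emit:
jog_arm(
  deltas="0 0 0.3 0 10; 0 0 0.6 0 10; 0 0 0.9 0 10; 0 0 1.2 0 10; 0 0 1.5 0 10; 0 0 1.8 0 10; 0 0 2.1 0 10; 0 0 2.5 0 10; 0 0 2.5 0 10; 0 0 2.5 0 10",
)

```text
clock: 19.15
eef_pos: [565.5, -241.6, 111.6]
eef_rot: [3.141, 0.0, 1.898]
wrist_force: [-4.5, -1.5, 3.7]
finger_gap: 22.0
```

```bash
python3 st.py; python3 - <<'E'
from h import *
p,d=optics.camera("scene");cv2.imwrite("pics/s5.png",cv2.resize(p[250:480,90:330,::-1],None,fx=2.5,fy=2.5))
p,d=optics.camera("wrist");cv2.imwrite("pics/w5.png",p[:,:,::-1])
E
```

```text
t 19.15 hx -2.63 hy 0.04 z 111.61 edge_depth 70.39 | fx -4.73 fy 0.00 fz 3.67 | rot [3.1414e+00 2.0000e-04 1.8978e+00] M [-0.272  1.144 -0.048] gap 22.05
```

View pics/s5.png

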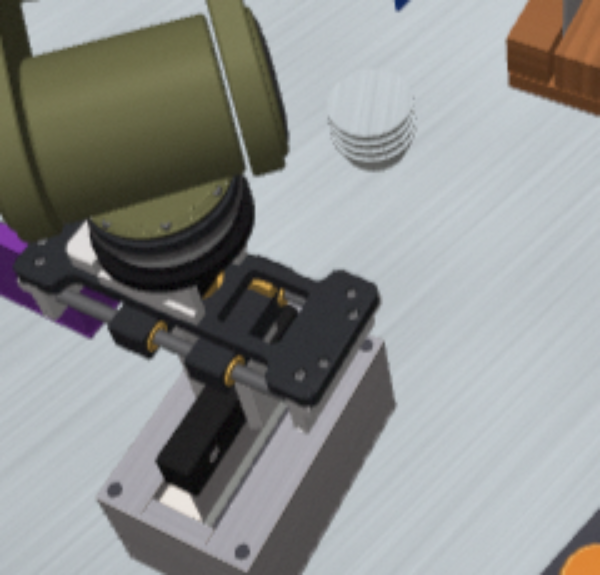

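The blade stands on the slot floor: about 2.3 N/mm at depth 70, with only 8 N of press. The scene crop shows the handle just above the holder at (200,440). I'll ease off 1.5 mm, open and retreat.

Emit:
jog_arm(
  deltas="0 0 -0.8 0 10; 0 0 -1.5 0 10; 0 0 -1.5 0 24; 0 0 -1.5 0 28; 0 0 -1.5 0 34; 0 0 -1.5 0 40; 0 0 -1.5 0 46; 0 0 -1.5 0 50; 0 0 -1.5 0 50; 0 0 -1.5 0 50",
)

```text
clock: 20.5
eef_pos: [565.5, -241.5, 113.0]
eef_rot: [3.141, 0.0, 1.898]
wrist_force: [0.4, -0.9, -0.1]
finger_gap: 49.8
```

```bash
python3 st.py
```

```text
t 20.50 hx -2.62 hy 0.10 z 112.98 edge_depth 69.02 | fx 0.13 fy -0.98 fz -0.09 | rot [3.1415e+00 1.0000e-04 1.8979e+00] M [-0.034 -0.096  0.016] gap 49.84
```

Emit:
jog_arm(
  deltas="0 0 -5 0 50; 0 0 -15 0 50; 0 0 -30 0 50; 0 0 -50 0 50; 0 0 -75 0 50; 0 0 -100 0 50; 0 0 -120 0 50; 0 0 -125 0 50; 0 0 -125 0 50; 0 0 -125 0 50",
)

```text
clock: 21.75
eef_pos: [565.2, -241.4, 237.1]
eef_rot: [-3.141, -0.001, 1.898]
wrist_force: [-1.0, -0.3, -0.2]
finger_gap: 50.0
```

```bash
python3 - <<'E'
from h import *
s=manip.read_state();print(s["clock"],s["eef_pos"],s["wrist_force"])
p,d=optics.camera("wrist");cv2.imwrite("pics/w6.png",p[:,:,::-1]);np.savez("w6.npz",d=d,p=p,pos=s["eef_pos"],rot=s["eef_rot"])
p,d=optics.camera("scene");cv2.imwrite("pics/s6.png",p[:,:,::-1])
c=optics.get_calibration("scene");Ki=np.linalg.inv(c["intrinsics"])
np.savez("s6.npz",d=d)
E
```

```text
21.75 [ 565.2010596  -241.44105398  237.14368123] [-0.9542555  -0.25162936 -0.18001225]
```

View pics/w6.png

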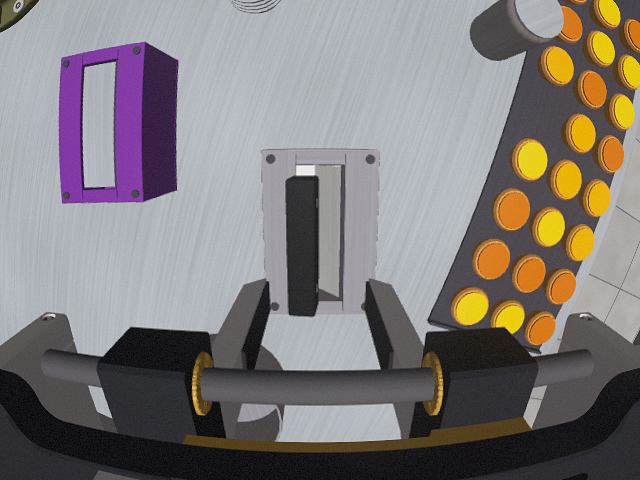

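View pics/s6.png

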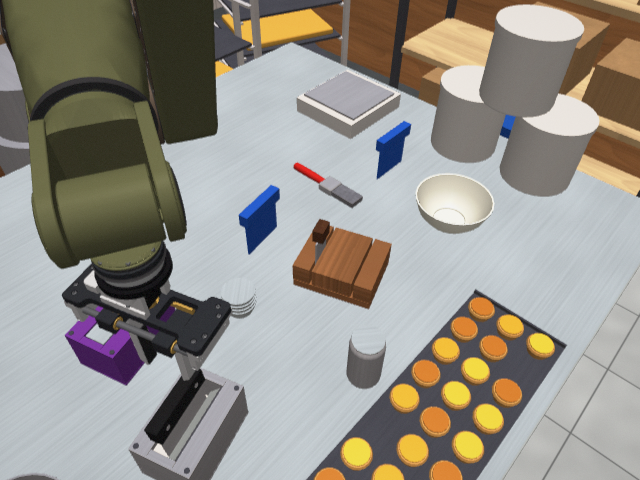

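Released: the wrist view shows the handle at (302,245), leaning a little towards −x under the flap's push. The narrow scraper is still in the rest at scene (320,240). I'll check the height and tilt with depth.

```bash
python3 - <<'E'
from h import *
z=np.load("w6.npz");d=z["d"];c=optics.get_calibration("wrist");K=c["intrinsics"];H=c["hand_eye"]
R=Ro.from_euler('xyz',z["rot"]).as_matrix()
def pt(u,v):
    x=(u-K[0,2])/K[0,0];y=(v-K[1,2])/K[1,1];r=np.hypot(x,y)
    D=np.array([np.sin(r)*x/r,np.sin(r)*y/r,np.cos(r)]);D=D/D[2]*np.median(d[v-1:v+2,u-1:u+2])
    X=R@(H[:3,:3]@D+H[:3,3])+z["pos"]
    dx,dy=X[0]-568,X[1]+240.8;a=.327
    return np.round([np.cos(a)*dx+np.sin(a)*dy,-np.sin(a)*dx+np.cos(a)*dy,X[2]],1)
for v in (190,220,260,300):
    print(v,[(u,pt(u,v).tolist()) for u in (272,291,297,303,309,314,318,355,372)])
E
python3 - <<'E'
import cv2
p=cv2.imread("pics/w6.png")[140:330,240:400];cv2.imwrite("pics/c_w6.png",cv2.resize(p,None,fx=3,fy=3,interpolation=cv2.INTER_CUBIC))
E
```

```text
190 [(272, [-40.8, 40.3, 87.8]), (291, [-21.4, 45.2, 131.6]), (297, [-17.0, 45.2, 131.8]), (303, [-12.6, 45.3, 132.5]), (309, [-8.2, 45.3, 132.9]), (314, [-4.6, 45.2, 132.1]), (318, [-1.6, 42.9, 111.7]), (355, [29.9, 40.2, 87.5]), (372, [44.6, 40.4, 87.4])]
220 [(272, [-41.4, 14.2, 87.9]), (291, [-21.7, 22.7, 131.1]), (297, [-17.2, 22.9, 132.3]), (303, [-12.7, 23.1, 133.0]), (309, [-8.3, 23.0, 132.7]), (314, [-4.6, 22.9, 132.1]), (318, [-1.6, 18.7, 111.2]), (355, [30.4, 14.2, 87.6]), (372, [45.3, 14.3, 87.8])]
260 [(272, [-42.5, -22.1, 87.7]), (291, [-22.2, -8.3, 131.7]), (297, [-17.6, -8.0, 132.6]), (303, [-13.0, -7.9, 132.7]), (309, [-8.4, -7.9, 132.8]), (314, [-4.6, -7.8, 133.0]), (318, [-1.6, -14.6, 111.2]), (355, [31.3, -22.0, 87.9]), (372, [46.6, -22.0, 88.0])]
300 [(272, [-43.9, -60.7, 88.3]), (291, [-23.0, -41.8, 130.9]), (297, [-18.2, -41.2, 132.2]), (303, [-13.4, -41.0, 132.7]), (309, [-8.7, -40.8, 133.0]), (314, [-4.7, -41.1, 132.5]), (318, [-1.5, -50.7, 110.5]), (355, [32.7, -61.0, 87.2]), (372, [23.0, 8.3, 246.2])]
```

View pics/c_w6.png

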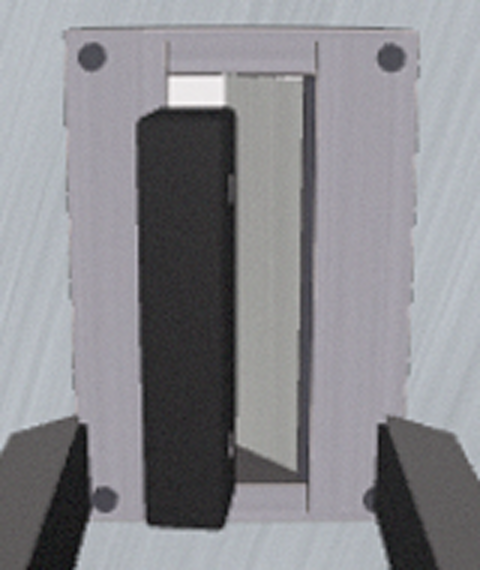

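The handle top reads 132.7 mm high, which puts the edge about 69 below the top face. The lean is about 0.09 rad, which is the slot's play under the flap's push. The robot is clear, so I'm handing it in.

```bash
python3 -c "
from cell import workorder,manip
print(manip.read_state()['clock'],workorder.sign_off())"
```

```text
the job is handed in; nothing more can be done
21.85 None
```

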